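# Strip a control unit and clip its board to the easel

## Task

Open the engine control unit: lift off the finned cover and lay it on the blue parts mat, then take off the inner tin shield and lay it on the mat beside the cover, both right way up and flat on the mat. Lift out the circuit board and stand it on a long edge in the middle of the easel's ledge, leaning back against the clear plate with its components facing out. Then take every spring clip from the wall of the screw bin and clip it over the top edge, so that each one pins the board to the plate; leave the other things on the bench where they are.

Things in the scene. Friction and masses are not known exactly. Their poses are not given: they have to be found in the camera images.
- cover_fins (a point): Grey cover of the control unit: upside-down tray 104 (x) by 200 (y) by 42, open at +y for the connector, with a finned block 40 (x) by 100 (y) by 20 high on its top. Point: centre of the finned block, 52 above the cover's lower rim, 10 below the fins' tops. z up. It sits loose on the unit's 6 mm base plate (104 by 200) over all the rest
- shield_mid (a point): Bright tin shield: upside-down box 60 (x) by 90 (y) by 26 with 2 mm walls, standing loose on the board over the heat sink. Point: its centre, 13 above its lower rim. Axes as the cover's
- board_mid (a point): Green circuit board 84 (x) by 180 (y) by 4 mm thick, 160 g. Point: centre of the plate; z = component side. Black connector 44 (x) by 22 by 18 high at y = 71 to 93; heat sink in the middle; 20 mm along both long edges is free of tall parts, so either may go down. In the unit it lies loose on two ribs, underside 12 above the bench
- heatsink (a point): Centre of the aluminium heat sink fixed on the middle of the board: 24 (x) by 50 (y) by 22 mm high; top 11 above this point, board's face 11 below it. Axes as the board's. It may carry the board, held by its two ends (along y)
- ledge (a point): Clear plate 216 long, 4 thick, fixed, leaning back 20 degrees, with a ledge at its foot. Point: where the ledge meets the plate's front face, half-way along, 16 above the bench. x goes through the plate to its back, y along it, z up its front face. Ledge 190 long, 11 deep, then a lip 3 thick, 6 high. Plate top at z = 82, so a board 84 high stands 2 mm above it
- mat_top (a point): middle of the top of the blue rubber parts mat, 240 (x) by 270 (y) by 3 mm, fixed to the bench
- bin: red open screw bin, fixed, 80 (x) by 220 (y) by 45 mm high, walls 4 mm; origin under its centre. The clips sit on its front wall, whose middle lies at x = -38 mm
- clip1_mid (a point): Orange spring clip, 18 wide, like a clothes-peg. Point: on its pivot (axis y), jaws reach 32 below, handles 35 above (40 squeezed); z towards the handles. Squeeze along x: handles 53 over their outsides gripping a 4 mm wall, 32 and parallel at the hard stop, jaws then 19 open; 8 N each holds it open, grip 5 to 10 N. At the start on the bin's front wall, jaws down, 14 over the rim. May be absent
- clip2_mid (a point): Yellow spring clip, the same as clip1. May be absent
- clip3_mid (a point): Green spring clip, the same as clip1. May be absent
- clip4_mid (a point): Blue spring clip, the same as clip1. May be absent
- clip5_mid (a point): White spring clip, the same as clip1. May be absent
- cup: paper coffee cup 80 mm across, 95 mm high, origin under its middle; leave it where it is
- interface: black interface box 85 by 120 by 32 mm with a gold label, origin under its middle; leave it where it is
- driver: red-handled screwdriver lying on the bench, origin under its middle; leave it where it is
- cleaner: blue can of contact cleaner 60 mm across, 150 mm high, origin under its middle; leave it where it is
- tape: roll of black tape 80 mm across, 19 mm high, lying flat, origin under its middle; leave it where it is
- tweezers: steel tweezers 115 mm long lying on the bench, origin under their middle; leave it where it is

How it is judged:
By the outcome, as a careful person would: the job done as asked, in the order asked, and still so for the second after the job is handed in, with the robot touching nothing.
Of clip1, clip2, clip3, clip4, clip5 only 3 to 5 are there at a start; the rules pass over those that are not, and their reading is None.
At some moment in a run one of cover, shield may be knocked a few centimetres aside while the robot is not near it.
It also fails if it takes over 210 s, if anything falls off the work surface, if the arm or the gripper's body presses on something with over 40 N, if the wrist force passes 120 N, or if a joint passes its speed limit or range.

## Robot

A 6-joint arm with a two-finger parallel gripper is mounted at the origin on the work surface. World frame = base frame: x ahead of the robot, y to its left, z up, the work surface at z = 0. Lengths are in m, angles in rad, forces in N, time in s.
With the tool pointing down it reaches from about 0.325 to 0.775 m from the base axis. Payload 5.5 kg.
Tool frame: the origin (TCP) lies at the very end of the fingers, on their centre line; the grasp point (between the pads) lies 19 mm behind it; z points along the fingers, y is the line along which they close (so a half turn about z gives the same grasp; the last joint's range is limited). The gripper opens to 85 mm and grips with 20 to 120 N. Pads are 22 mm wide; open, the fingers measure 114 mm over their backs; the gripper's body (76 mm by 85 mm) begins 54 mm behind the grasp point. The pads swing forward as they close: fully open they stand 13 mm farther back than shut.
Start: joints at [1.068, 0.091, 1.231, -0, 1.82, -0.057], TCP at [0.259, 0.541, 0.231] pointing down, gripper open.
Joint ranges: [-2.87, 2.87], [-0.86, 2.18], [0.17, 2.46], [-1.51, 4.65], [0.06, 2.69], [-2.65, 2.65]. Speed limits (rad/s): [2.57, 2.57, 3.01, 3.14, 3.14, 3.14].

## Interface

Orientations are given as a unit quaternion [x, y, z, w].
In Python, from rig import r gives the robot as it stands.
- The arm moves only by the tool servo_tool, never from a script. Its argument "moves" is text: rows parted by semicolons, each of 4 numbers parted by spaces: the shift along the tool's x, y, z in mm, then the turn about the tool's z in degrees. In form: dx dy dz twist; .... A call has 1 to 12 rows; each row is the pose to reach, as a shift and turn from the pose commanded when the call began, along the tool's axes at that moment; what a row does not reach only later rows make up. A row lasts 1/10 s, in which the tool goes at most 50 mm and 8.59 degrees, less where a joint would pass 70% of its speed; a pose out of reach is approached as far as the arm can. A call with a gripper value outside its range is refused whole. "hand" is the closure in counts, from 0 (fully open) to 255 (shut), set as the call begins (left out, the last holds). The fingers move at their own pace and stop on an object; "squeeze" is the grip in N (left out, the last holds). Time passes only in rows, so rows that repeat a pose let the fingers close. It gives the time, the measured TCP pose, the force, the opening and the grip force at its end, in the units of the state.
- r.read_state(): the state, without advancing time (a new reading comes with each control period).
- r.get_image(name): name is "scene" or "top"; returns a dict with "image" (480x640x3 uint8, red, green, blue), "K" (3x3 intrinsics, pixels), "eye" and "attitude" of the camera in the world. Camera axes: x right, y down, z forward; pixel columns grow to the right and rows downward; lengths in m; the calibration is good to about 2 mm. A picture is of the moment at which its call begins. There is no depth.
- r.job_done(): hands the job in; it is judged then, once.
The state is a dict: "time_s": time; "q": joint angles; "qvel": joint speeds; "joint_torque": joint torques, N m; "ee_pos": TCP position; "eef_rot": TCP orientation; "force": force on the tool from outside, world axes, zero at the start; "torque": the same for the moment, N m; "finger_gap": finger opening in m; "finger_force": force on a finger pad.
Only numpy, scipy, OpenCV 4.12 (cv2) and the standard library are available. Lean on these libraries where they do the work, as an engineer would, in place of code of your own. Each camera call takes 0.05 s, during which the arm holds its last target. There are 200 camera calls.

## Working session

There is one attempt and no reset: what is moved stays moved. The work goes in short steps, Python scripts to look and compute and a tool call to move; the robot and the scene stay as the last step left them, time stands still between calls to the robot, and variables do not carry over. Pictures are saved under pics/ and viewed, at most 14 in all, crops included, and the job is handed in when it is done.

Besides the shell and the picture viewer there is one more tool, called after "Call:" as name(argument=value, ...) on one line, values as JSON. servo_tool: Moves the arm, as the interface text tells. Its arguments: {"type":"object","properties":{"moves":{"type":"string"},"hand":{"type":"number"},"squeeze":{"type":"number"}},"required":["moves"]}

```bash
ls; mkdir -p pics; python3 - <<'E'
from rig import r
import cv2,numpy as np
for n in("scene","top"):
    d=r.get_image(n); cv2.imwrite(f"pics/{n}0.png",d["image"][:,:,::-1]); print(n,d["K"],d["eye"],d["attitude"])
s=r.read_state(); print(s)
E
```

```text
pics
scene [[605.24501493   0.         314.44130354]
 [  0.         605.24501493 236.16678439]
 [  0.           0.           1.        ]] [1.10523891 0.59293252 0.73022943] [ 0.31544218  0.84337223 -0.40662903 -0.15450678]
top [[458.04274718   0.         312.68924837]
 [  0.         458.04274718 238.05792173]
 [  0.           0.           1.        ]] [ 0.40355816 -0.00252731  1.05276887] [ 0.71419485 -0.69613718  0.05198259 -0.05115219]
{'time_s': 0.1, 'q': array([ 1.06830587e+00,  9.18195660e-02,  1.23179782e+00,  3.30175293e-05,
        1.81979966e+00, -5.67087796e-02]), 'qvel': array([-0.00144181,  0.00073812, -0.00366595, -0.00068258, -0.000541  ,
       -0.00045014]), 'joint_torque': array([ 1.55603473e-03, -4.60220432e+01, -4.19214070e+01, -1.87027313e-04,
        1.07018001e-02,  4.84382667e-05]), 'ee_pos': array([0.25856965, 0.54113885, 0.23022412]), 'eef_rot': array([ 2.21045822e-01,  9.75262996e-01, -8.72354128e-04, -2.67120986e-04]), 'force': array([-0.43321654,  0.47056457,  0.42569392]), 'torque': array([-0.02437328, -0.01972775, -0.00493725]), 'finger_force': 0.0, 'finger_gap': 0.08547675859441264}
```

View pics/scene0.png

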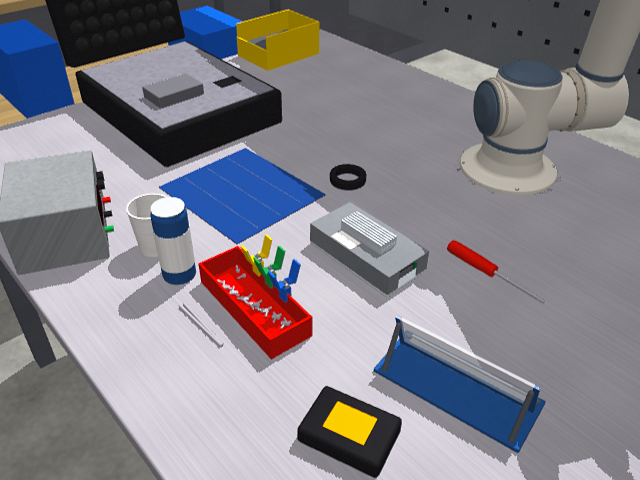

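View pics/top0.png

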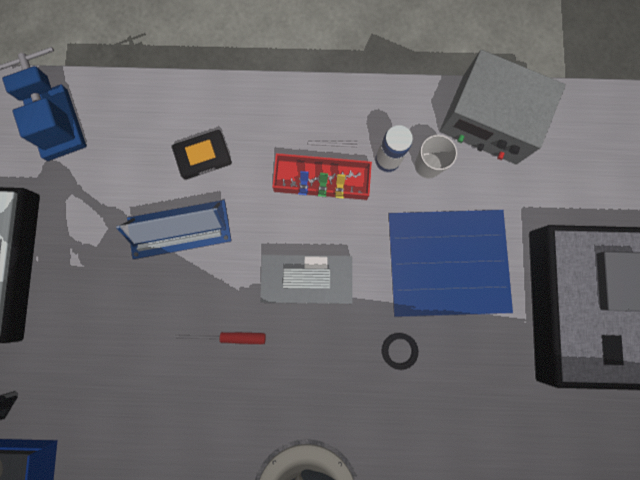

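```bash
cat > h.py <<'E'
from rig import r
import cv2,numpy as np
from scipy.spatial.transform import Rotation as R
def img(n): return r.get_image(n)
def ray(d,u,v):
    k=d["K"]; c=R.from_quat(d["attitude"]).apply([(u-k[0,2])/k[0,0],(v-k[1,2])/k[1,1],1]); return np.array(d["eye"]),c
def at(d,u,v,z):
    e,c=ray(d,u,v); return e+c*(z-e[2])/c[2]
def proj(d,p):
    q=R.from_quat(d["attitude"]).inv().apply(np.array(p)-d["eye"]); return (d["K"]@(q.T/q.T[2])).T[...,:2]
def crop(d,x0,y0,x1,y1,s,name):
    im=cv2.resize(d["image"][y0:y1,x0:x1,::-1],None,fx=s,fy=s,interpolation=cv2.INTER_CUBIC); cv2.imwrite("pics/"+name,im)
    return im
E
python3 - <<'E'
from h import *
t=img("top"); s=img("scene")
crop(t,115,140,380,310,3,"topc.png")
crop(s,220,220,420,370,4,"sc1.png"); crop(s,360,300,560,450,4,"sc2.png")
import pickle; pickle.dump((t,s),open("d0.pkl","wb"))
E
```

```text
(no output)
```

View pics/topc.png

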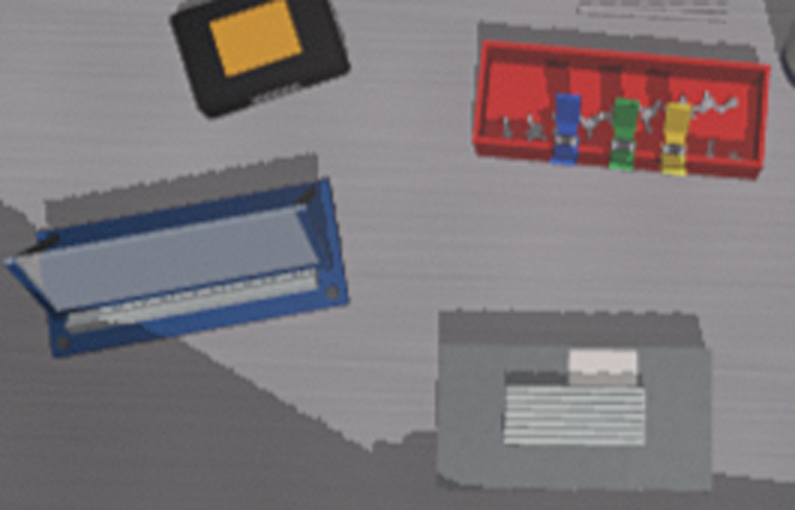

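View pics/sc1.png

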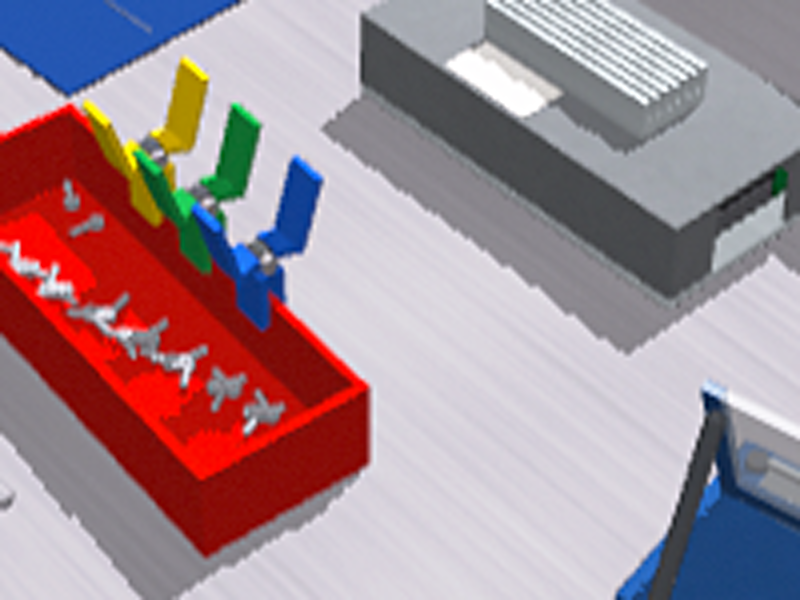

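View pics/sc2.png

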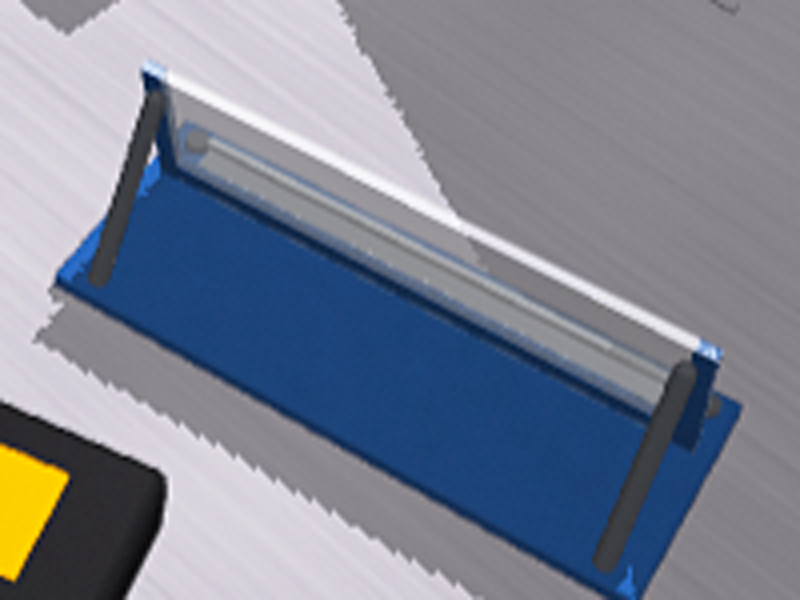

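```bash
python3 - <<'E'
from h import *
import pickle; t,s=pickle.load(open("d0.pkl","rb"))
np.set_printoptions(precision=1,suppress=True)
def T(n,pts,z,d=t,f=3,o=(115,140)):
    P=np.array([at(d,u/f+o[0],v/f+o[1],z)[:2]*1000 for u,v in pts]); e=np.roll(P,-1,0)-P
    print(n,P.tolist() if 0 else P.round(1).tolist(),"mid",P.mean(0),"len",np.hypot(*e.T),"ang",np.degrees(np.arctan2(e[:,1],e[:,0])))
T("fins",[(505,388),(645,385),(645,443),(505,446)],.068)
T("cover",[(440,347),(712,347),(712,490),(438,487)],.048)
T("bin",[(483,42),(770,67),(765,178),(475,152)],.045)
T("mat",[(388,212),(503,209),(512,313),(395,317)],.003,t,1,(0,0))
T("base",[(328,178),(348,303),(57,357),(38,230)],.006)
T("platetop top",[(10,262),(300,208)],.093)
T("platetop sc",[(160,78),(705,350)],.093,s,4,(360,300))
T("lip top",[(65,325),(318,275)],.026)
def tri(a,b):
    A=[];B=[]
    for d,(u,v) in((t,a),(s,b)):
        e,c=ray(d,u,v);c/=np.linalg.norm(c);M=np.eye(3)-np.outer(c,c);A.append(M);B.append(M@e)
    return np.linalg.solve(sum(A),sum(B))*1000
E
```

```text
fins [[478.7, 59.6], [483.5, -40.8], [442.1, -41.6], [437.4, 58.1]] mid [460.4   8.8] len [100.4  41.4  99.8  41.4] ang [ -87.3 -178.9   92.7    2. ]
cover [[509.2, 109.6], [514.3, -90.2], [410.2, -91.6], [407.4, 106.8]] mid [460.3   8.7] len [199.9 104.1 198.4 101.9] ang [ -88.5 -179.3   90.8    1.6]
bin [[743.6, 86.9], [729.7, -131.8], [643.2, -128.6], [657.5, 89.7]] mid [693.5 -21. ] len [219.2  86.5 218.9  86.1] ang [-93.7 177.9  86.2  -1.9]
mat [[624.0, -176.2], [638.2, -445.5], [398.1, -457.4], [382.4, -192.4]] mid [ 510.7 -317.9] len [269.7 240.4 265.5 242.1] ang [ -87.  -177.1   93.4    3.8]
base [[643.6, 207.0], [545.7, 186.4], [498.4, 406.3], [596.6, 429.1]] mid [571.1 307.2] len [100.  225.  100.8 227.1] ang [-168.1  102.1   13.1  -78. ]
platetop top [[557.0, 411.1], [601.3, 208.3]] mid [579.2 309.7] len [207.5 207.5] ang [-77.7 102.3]
platetop sc [[608.9, 216.4], [565.1, 413.5]] mid [587.  314.9] len [201.9 201.9] ang [102.5 -77.5]
lip top [[520.9, 394.5], [563.8, 206.5]] mid [542.3 300.5] len [192.8 192.8] ang [-77.1 102.9]
```

```bash
cat >> h.py <<'E'
def go(*tg):
    """print tool-frame shift for targets (x,y,z mm, tool-y angle deg) from present pose"""
    s=r.read_state(); M=R.from_quat(s["eef_rot"]).as_matrix(); p=s["ee_pos"]*1000
    a=np.degrees(np.arctan2(M[1,1],M[0,1]))
    print("t %.1f pos %s ang %.2f gap %.1f tilt %.4f F %s"%(s["time_s"],p.round(1),a,s["finger_gap"]*1000,M[2,2],s["force"].round(1)))
    for x,y,z,b in tg:
        d=M.T@(np.array([x,y,z])-p); w=-((b-a+180)%360-180)
        print("  ->",(x,y,z,b),": %.1f %.1f %.1f %.1f"%(*d,w))
E
python3 - <<'E'
from h import *
go((460,9,150,2),(460,9,51,2))
E
```

```text
t 0.2 pos [258.6 541.2 230.5] ang 64.46 gap 85.6 tilt -1.0000 F [0.4 0.  0.2]
  -> (460, 9, 150, 2) : -411.2 -393.3 81.0 62.5
  -> (460, 9, 51, 2) : -411.2 -393.1 180.0 62.5
```

Call:
servo_tool(moves="-411.2 -393.3 81 62.5;-411.2 -393.3 81 62.5;-411.2 -393.3 81 62.5;-411.2 -393.3 81 62.5;-411.2 -393.3 81 62.5;-411.2 -393.3 81 62.5;-411.2 -393.3 81 62.5;-411.2 -393.3 81 62.5;-411.2 -393.3 81 62.5;-411.2 -393.3 81 62.5;-411.2 -393.3 81 62.5;-411.2 -393.3 81 62.5", hand=0, squeeze=60)

```text
time_s: 1.4
ee_pos: [0.4604, 0.0057, 0.1493]
eef_rot: [0.696, 0.718, -0.001, 0.0]
force: [-0.1, 1.1, -1.0]
finger_gap: 0.0856
finger_force: 0.0
```

```bash
python3 - <<'E'
from h import *
go((460,9,150,2),(460,9,51,2))
E
```

```text
t 1.4 pos [460.4   5.7 149.3] ang 1.77 gap 85.6 tilt -1.0000 F [-0.1  1.1 -1. ]
  -> (460, 9, 150, 2) : 3.3 -0.3 -0.7 -0.2
  -> (460, 9, 51, 2) : 3.4 -0.2 98.3 -0.2
```

Call:
servo_tool(moves="0 0 40 0;0 0 80 0;0 0 99 0;0 0 99 0;0 0 99 0;0 0 99 0")

```text
time_s: 2.0
ee_pos: [0.4613, 0.0093, 0.0534]
eef_rot: [0.695, 0.719, 0.001, 0.001]
force: [-0.2, 0.6, 0.4]
finger_gap: 0.0854
finger_force: 0.0
```

Call:
servo_tool(moves="0 0 0 0;0 0 0 0;0 0 0 0;0 0 0 0;0 0 0 0;0 0 0 0;0 0 0 0;0 0 0 0", hand=255)

```text
time_s: 2.8
ee_pos: [0.4609, 0.0092, 0.0525]
eef_rot: [0.695, 0.719, 0.001, 0.001]
force: [-0.3, -0.4, 4.8]
finger_gap: 0.0385
finger_force: 62.5
```

Call:
servo_tool(moves="0 0 -20 0;0 0 -50 0;0 0 -80 0;0 0 -110 0;0 0 -110 0;0 0 -110 0")

```text
time_s: 3.4
ee_pos: [0.46, 0.0092, 0.1604]
eef_rot: [0.695, 0.719, -0.0, -0.0]
force: [0.5, -0.3, -3.8]
finger_gap: 0.0385
finger_force: 61.7
```

```bash
python3 - <<'E'
from h import *
go((573,-314.5,160,3.2),(573,-314.5,50,3.2))
s=img("scene"); crop(s,160,120,480,360,2.5,"s1.png")
E
```

```text
t 3.4 pos [460.    9.2 160.4] ang 1.96 gap 38.5 tilt -1.0000 F [ 0.5 -0.3 -3.8]
  -> (573, -314.5, 160, 3.2) : -327.4 101.9 0.3 -1.2
  -> (573, -314.5, 50, 3.2) : -327.4 102.0 110.3 -1.2
```

View pics/s1.png

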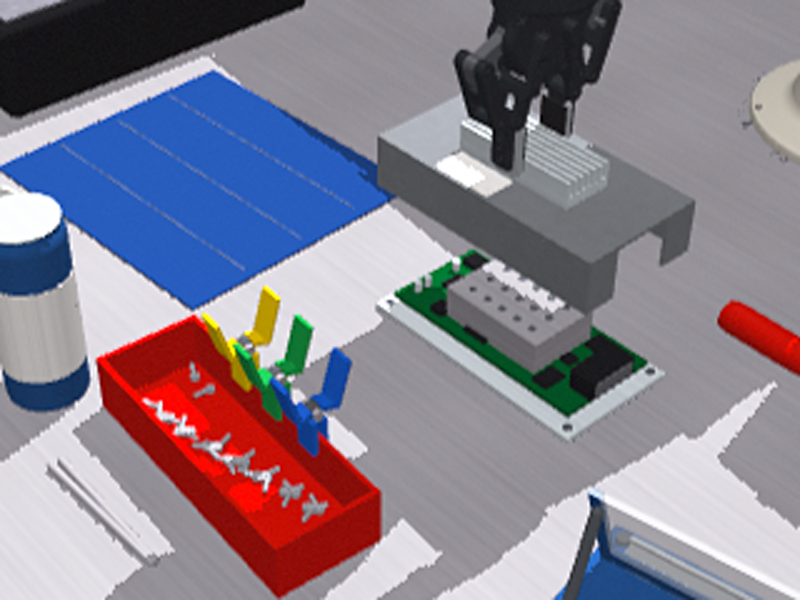

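Call:
servo_tool(moves="-40 12 0 -1.2;-80 25 0 -1.2;-120 37 0 -1.2;-160 50 0 -1.2;-200 62 0 -1.2;-240 75 0 -1.2;-280 87 0 -1.2;-310 97 0 -1.2;-327.4 102 0 -1.2;-327.4 102 0 -1.2;-327.4 102 0 -1.2;-327.4 102 0 -1.2")

```text
time_s: 4.65
ee_pos: [0.5728, -0.3134, 0.1598]
eef_rot: [0.687, 0.727, -0.0, -0.001]
force: [-0.3, 0.1, -2.9]
finger_gap: 0.0383
finger_force: 61.6
```

Call:
servo_tool(moves="0 0 30 0;0 0 60 0;0 0 85 0;0 0 100 0;0 0 105 0;0 0 108 0;0 0 110.5 0;0 0 110.5 0;0 0 110.5 0")

```text
time_s: 5.55
ee_pos: [0.5738, -0.3148, 0.052]
eef_rot: [0.687, 0.726, 0.0, 0.001]
force: [-0.3, -0.2, -4.0]
finger_gap: 0.0387
finger_force: 61.6
```

Call:
servo_tool(moves="0 0 1 0;0 0 2 0;0 0 2.5 0;0 0 2.5 0")

```text
time_s: 5.95
ee_pos: [0.5735, -0.3147, 0.0496]
eef_rot: [0.687, 0.726, 0.0, 0.001]
force: [-3.5, 1.7, 5.2]
finger_gap: 0.0384
finger_force: 62.5
```

Call:
servo_tool(moves="0 0 0 0;0 0 0 0;0 0 0 0;0 0 0 0;0 0 -30 0;0 0 -70 0;0 0 -110 0;0 0 -110 0", hand=0)

```text
time_s: 6.75
ee_pos: [0.5756, -0.3159, 0.1668]
eef_rot: [0.687, 0.726, 0.001, 0.006]
force: [0.1, -1.4, 1.5]
finger_gap: 0.0856
finger_force: 0.0
```

```bash
python3 - <<'E'
from h import *
t=img("top");s=img("scene")
a=crop(t,240,220,370,320,4,"x.png"); b=crop(t,370,195,530,330,2.4,"x.png"); 
c=np.zeros((600,800,3),np.uint8); c[:400,:520]=a; crop(s,300,210,440,300,3,"x.png"); x=cv2.imread("pics/x.png")[:190,:420]; 
c[400:400+190,:420]=x; b=b[:,:280] if 0 else cv2.resize(b,(280,236)); c[:236,520:]=b
cv2.imwrite("pics/p2.png",c)
go((460,9,110,2))
E
```

```text
t 6.8 pos [ 573.9 -314.9  160.1] ang 3.16 gap 85.5 tilt -1.0000 F [ 1.4  0.2 -0.9]
  -> (460, 9, 110, 2) : 329.8 -96.1 49.1 1.2
```

View pics/p2.png

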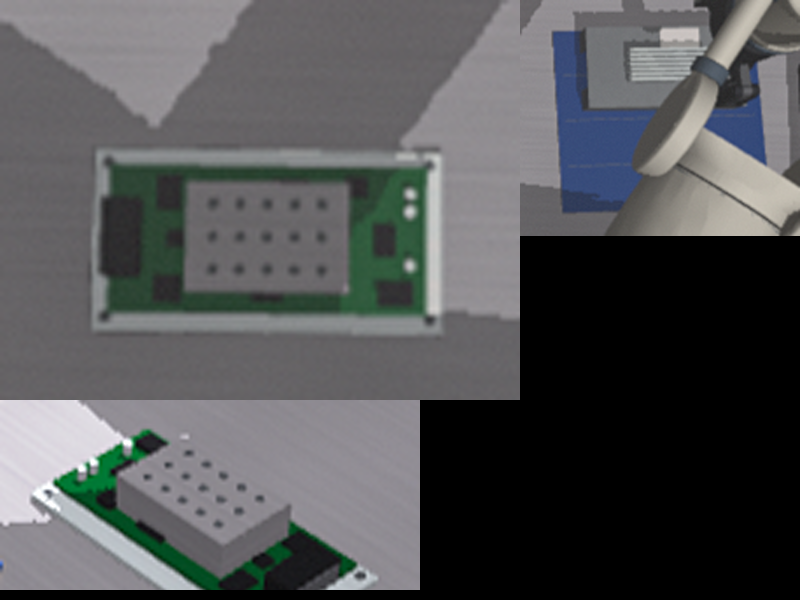

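```bash
cat >> h.py <<'E'
def quad(n,d,pts,z,f,o):
    P=np.array([at(d,u/f+o[0],v/f+o[1],z)[:2]*1000 for u,v in pts]); e=np.roll(P,-1,0)-P
    print(n,"mid",P.mean(0).round(1),"len",np.hypot(*e.T).round(1),"ang",np.degrees(np.arctan2(e[:,1],e[:,0])).round(1))
E
python3 - <<'E'
from h import *
import pickle; t,s=pickle.load(open("d0.pkl","rb"))
quad("shield",t,[(184,181),(348,183),(348,293),(184,292)],.042,4,(240,220))
quad("board",t,[(106,165),(428,165),(428,315),(106,315)],.016,4,(240,220))
quad("base",t,[(97,149),(441,151),(441,332),(94,332)],.006,4,(240,220))
quad("holes",t,[(212,204),(321,203),(321,270),(212,270)],.042,4,(240,220))
go((457,9,110,2))
E
```

```text
shield mid [460.2   9.5] len [90.7 60.4 89.9 60.9] ang [ -89.2 -178.8   91.1    1.9]
board mid [460.2   9.2] len [182.8  84.5 180.6  84.4] ang [ -88.5 -179.2   91.5    2.3]
base mid [460.4   8.5] len [197.4 102.9 196.3 104. ] ang [ -88.9 -179.2   91.5    1.4]
holes mid [460.4   9.2] len [60.1 36.8 59.8 36.2] ang [ -88.  -178.7   91.5    1.8]
t 6.8 pos [ 573.9 -314.9  160.1] ang 3.16 gap 85.5 tilt -1.0000 F [ 1.4  0.2 -0.9]
  -> (457, 9, 110, 2) : 330.0 -99.0 49.1 1.2
```

Call:
servo_tool(moves="45 -13 0 1.5;90 -26 0 1.5;135 -39 0 1.5;180 -52 0 1.5;225 -66 0 1.5;270 -79 0 1.5;310 -90 0 1.5;330.3 -96 20 1.5;330.3 -96 60 1.5;330.3 -96 60 1.5;330.3 -96 60 1.5")

```text
time_s: 7.95
ee_pos: [0.4581, 0.0099, 0.0969]
eef_rot: [0.697, 0.717, -0.001, -0.001]
force: [-0.1, 0.2, 0.5]
finger_gap: 0.0853
finger_force: 0.0
```

```bash
python3 - <<'E'
from h import *
t=img("top"); go((460.3,9.4,20,1.7))
E
```

```text
t 8.0 pos [459.3   9.6  98.7] ang 1.63 gap 85.1 tilt -1.0000 F [ 0.6 -0.4  0.6]
  -> (460.3, 9.4, 20, 1.7) : -0.3 1.1 78.7 -0.1
```

Call:
servo_tool(moves="0 0 30 0;0 0 55 0;0 0 70 0;0 0 78 0;0 0 80 0;0 0 80 0;0 0 80 0")

```text
time_s: 8.7
ee_pos: [0.4601, 0.0099, 0.0197]
eef_rot: [0.697, 0.717, 0.001, 0.001]
force: [0.4, -0.3, -0.6]
finger_gap: 0.0854
finger_force: 0.0
```

Call:
servo_tool(moves="0 0 0 0;0 0 0 0;0 0 0 0;0 0 0 0;0 0 0 0;0 0 0 0", hand=255, squeeze=30)

```text
time_s: 9.3
ee_pos: [0.4599, 0.01, 0.0193]
eef_rot: [0.697, 0.717, 0.001, 0.001]
force: [-0.3, -0.4, 5.7]
finger_gap: 0.0593
finger_force: 33.3
```

Call:
servo_tool(moves="0 0 -5 0;0 0 -20 0;0 0 -50 0;0 0 -90 0;0 0 -130 0;0 0 -130 0;0 0 -130 0")

```text
time_s: 10.0
ee_pos: [0.4598, 0.01, 0.1501]
eef_rot: [0.697, 0.717, 0.001, 0.001]
force: [-0.1, -0.4, -1.3]
finger_gap: 0.0597
finger_force: 32.7
```

```bash
python3 - <<'E'
from h import *
go((446,-322,150,3.2),(446,-322,10,3.2))
s=img("scene"); t=img("top"); a=crop(s,260,60,460,300,2.5,"x.png"); b=cv2.resize(t["image"][190:340,360:540,::-1],None,fx=1.6,fy=1.6)
c=np.zeros((600,800,3),np.uint8); c[:,:500]=a; c[:b.shape[0],500:500+b.shape[1]]=b; cv2.imwrite("pics/p3.png",c)
E
```

```text
t 10.0 pos [459.8  10.  150.1] ang 1.66 gap 59.7 tilt -1.0000 F [-0.1 -0.4 -1.3]
  -> (446, -322, 150, 3.2) : -331.4 -23.4 0.1 -1.5
  -> (446, -322, 10, 3.2) : -331.4 -23.8 140.1 -1.5
```

View pics/p3.png

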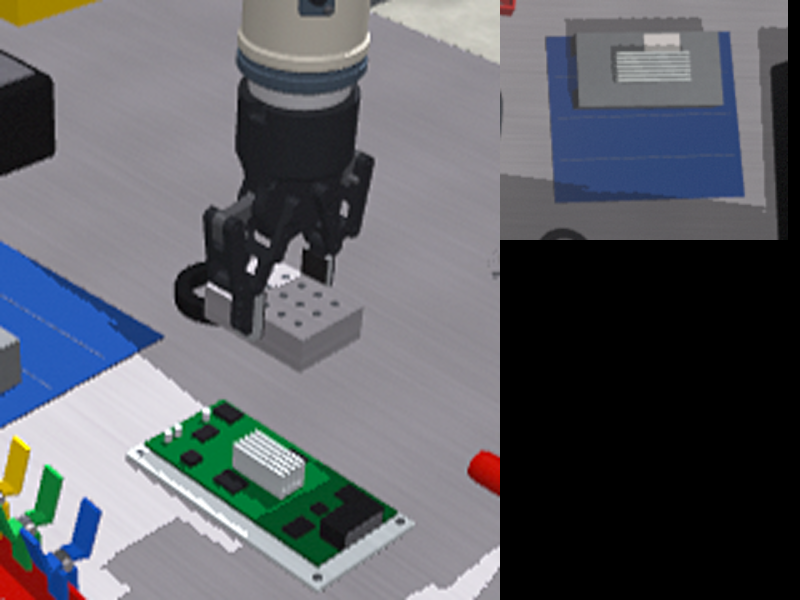

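```bash
python3 - <<'E'
from h import *
import pickle; t,s=pickle.load(open("d0.pkl","rb"))
quad("cover",t,[(577-500,33),(722-500,33),(723-500,106),(577-500,106)],.045,1.6,(360,190))
quad("mat",t,[(546-500,37),(730-500,32),(744-500,196),(556-500,202)],.003,1.6,(360,190))
E
```

```text
cover mid [ 570.6 -315.6] len [203.7 103.1 202.1 103. ] ang [-88.5 178.8  91.5  -0.3]
mat mid [ 510.1 -319. ] len [269.6 236.9 266.7 237.7] ang [ -86.9 -177.2   93.3    3.5]
```

Call:
servo_tool(moves="-40 -3 0 -1.5;-80 -6 0 -1.5;-120 -9 0 -1.5;-160 -12 0 -1.5;-200 -15 0 -1.5;-240 -18 0 -1.5;-280 -20 0 -1.5;-310 -22 0 -1.5;-331.4 -23.5 0 -1.5;-331.4 -23.5 0 -1.5;-331.4 -23.5 0 -1.5;-331.4 -23.5 0 -1.5")

```text
time_s: 11.3
ee_pos: [0.4452, -0.3208, 0.1474]
eef_rot: [0.687, 0.727, 0.0, -0.001]
force: [0.4, 0.6, -0.0]
finger_gap: 0.0593
finger_force: 32.6
```

Call:
servo_tool(moves="0 0 40 0;0 0 80 0;0 0 110 0;0 0 130 0;0 0 138 0;0 0 141 0;0 0 143 0;0 0 143 0;0 0 143.5 0;0 0 143.5 0")

```text
time_s: 12.3
ee_pos: [0.446, -0.3225, 0.0063]
eef_rot: [0.687, 0.726, 0.0, 0.001]
force: [0.1, 0.2, 3.3]
finger_gap: 0.0595
finger_force: 33.1
```

Call:
servo_tool(moves="0 0 0 0;0 0 0 0;0 0 0 0;0 0 0 0;0 0 -30 0;0 0 -70 0;0 0 -110 0;0 0 -140 0;0 0 -140 0;0 0 -140 0", hand=0)

```text
time_s: 13.3
ee_pos: [0.4456, -0.3222, 0.1455]
eef_rot: [0.687, 0.726, 0.0, 0.001]
force: [-0.3, 0.3, -0.2]
finger_gap: 0.0853
finger_force: 0.0
```

```bash
python3 - <<'E'
from h import *
go((460.2,9.3,110,92),(460.2,9.3,18,92))
E
```

```text
t 13.3 pos [ 445.6 -322.2  145.5] ang 3.16 gap 85.3 tilt -1.0000 F [-0.3  0.3 -0.2]
  -> (460.2, 9.3, 110, 92) : 330.2 32.8 35.2 -88.8
  -> (460.2, 9.3, 18, 92) : 330.3 32.6 127.2 -88.8
```

Call:
servo_tool(moves="35 3 0 -8;70 7 0 -16;105 10 0 -24;140 14 0 -32;175 17 0 -40;210 21 0 -48;245 24 0 -56;280 28 0 -64;310 31 0 -72;330.3 32.7 0 -80;330.3 32.7 20 -88.5;330.3 32.7 30 -88.5")

```text
time_s: 14.5
ee_pos: [0.4584, 0.0104, 0.1115]
eef_rot: [-0.016, 1.0, 0.0, -0.002]
force: [-1.2, -0.9, -0.9]
finger_gap: 0.0855
finger_force: 0.0
```

Call:
servo_tool(moves="0 0 0 0;0 0 0 0;0 0 0 0")

```text
time_s: 14.8
ee_pos: [0.46, 0.0092, 0.1152]
eef_rot: [-0.013, 1.0, -0.0, 0.0]
force: [0.6, -0.4, 0.1]
finger_gap: 0.0856
finger_force: 0.0
```

```bash
python3 - <<'E'
from h import *
go((460.2,9.3,18,91.6))
t=img("top");s=img("scene")
c=np.zeros((600,800,3),np.uint8); c[:300,:400]=cv2.resize(s["image"][220:340,320:480,::-1],(400,300)); c[:300,400:]=cv2.resize(t["image"][190:340,360:560,::-1],(400,300))
c[300:,:400]=cv2.resize(t["image"][220:320,245:378,::-1],(400,300)); c[300:,400:]=cv2.resize(s["image"][110:260,130:330,::-1],(400,300)); cv2.imwrite("pics/p4.png",c)
E
```

```text
t 14.8 pos [460.    9.2 115.2] ang 91.50 gap 85.6 tilt -1.0000 F [ 0.6 -0.4  0.1]
  -> (460.2, 9.3, 18, 91.6) : -0.2 0.1 97.2 -0.1
```

View pics/p4.png

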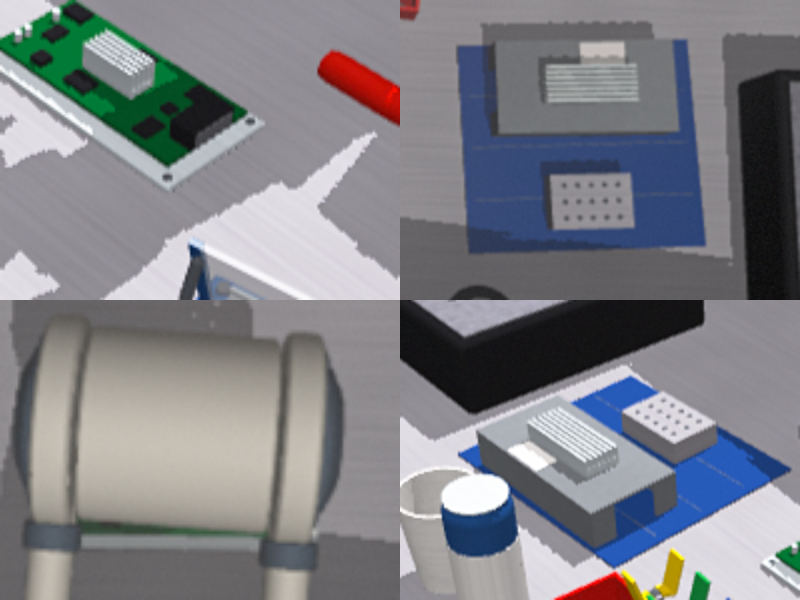

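Call:
servo_tool(moves="2 0 40 0;2 0 70 0;2 0 88 0;2 0 95 0;2 0 97 0;2 0 97 0;2 0 97 0")

```text
time_s: 15.6
ee_pos: [0.4588, 0.0095, 0.0193]
eef_rot: [-0.014, 1.0, -0.0, 0.001]
force: [-0.6, -0.4, 1.3]
finger_gap: 0.0852
finger_force: 0.0
```

Call:
servo_tool(moves="0 0 0 0;0 0 0 0;0 0 0 0;0 0 0 0;0 0 0 0;0 0 0 0;0 0 0 0", hand=255, squeeze=25)

```text
time_s: 16.3
ee_pos: [0.4582, 0.0096, 0.0185]
eef_rot: [-0.014, 1.0, 0.0, 0.001]
force: [-0.3, 0.2, 5.3]
finger_gap: 0.0493
finger_force: 27.4
```

Call:
servo_tool(moves="0 0 -5 0;0 0 -15 0;0 0 -30 0;0 0 -60 0;0 0 -95 0;0 0 -130 0;0 0 -160 0;0 0 -160 0;0 0 -160 0")

```text
time_s: 17.2
ee_pos: [0.4581, 0.0095, 0.1788]
eef_rot: [-0.014, 1.0, -0.0, 0.001]
force: [0.1, -0.2, -2.2]
finger_gap: 0.0494
finger_force: 26.6
```

```bash
python3 - <<'E'
from h import *
go((530,298,180,102.3))
s=img("scene"); a=crop(s,280,60,480,300,2.5,"x.png")
c=np.zeros((600,800,3),np.uint8); c[:,:500]=a; cv2.imwrite("pics/p5.png",c[:,:500])
E
```

```text
t 17.2 pos [458.1   9.5 178.8] ang 91.66 gap 49.4 tilt -1.0000 F [ 0.1 -0.2 -2.2]
  -> (530, 298, 180, 102.3) : -80.2 286.3 -1.1 -10.6
```

View pics/p5.png

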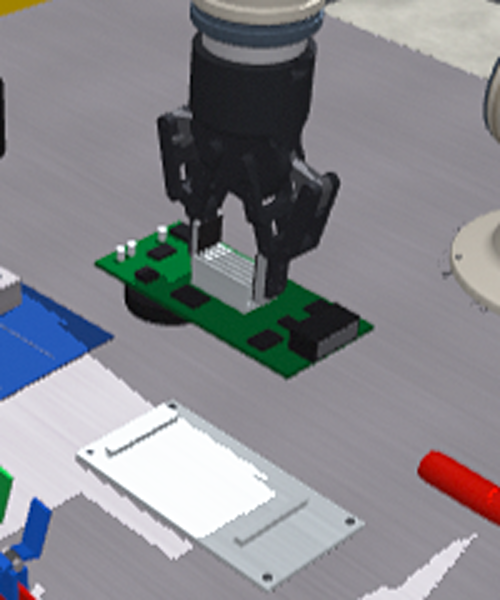

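```bash
python3 - <<'E'
from h import *
import pickle
t=img("top"); s=img("scene"); pickle.dump((t,s),open("d1.pkl","wb"))
L=np.array([.553,.303,.016]); E=R.from_euler('zy',[12.3,20],degrees=True)
pts=[[0,y,82] for y in(-108,108)]+[[4,y,82] for y in(-108,108)]+[[0,y,0] for y in(-95,95)]+[[-14,y,6] for y in(-95,95)]
cols=[(0,0,255)]*2+[(0,255,255)]*2+[(0,255,0)]*2+[(255,0,255)]*2
P=L+E.apply(np.array(pts)/1000)
c=np.zeros((600,800,3),np.uint8)
def put(d,x0,y0,x1,y1,f,ox,oy,mark=True):
    im=cv2.resize(d["image"][y0:y1,x0:x1,::-1],None,fx=f,fy=f,interpolation=cv2.INTER_CUBIC)
    if mark:
        for p,k in zip(P,cols):
            u,v=proj(d,p); cv2.circle(im,(int((u+.5-x0)*f),int((v+.5-y0)*f)),2,k,-1)
    im=im[:600-oy,:800-ox]; c[oy:oy+im.shape[0],ox:ox+im.shape[1]]=im
put(t,115,195,235,262,4.5,0,0)
put(s,370,310,550,455,2.9,278,302); put(t,292,162,352,205,4.6,0,302,0); put(s,232,230,305,305,3.3,545,0,0)
cv2.imwrite("pics/p6.png",c)
E
```

```text
(no output)
```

View pics/p6.png

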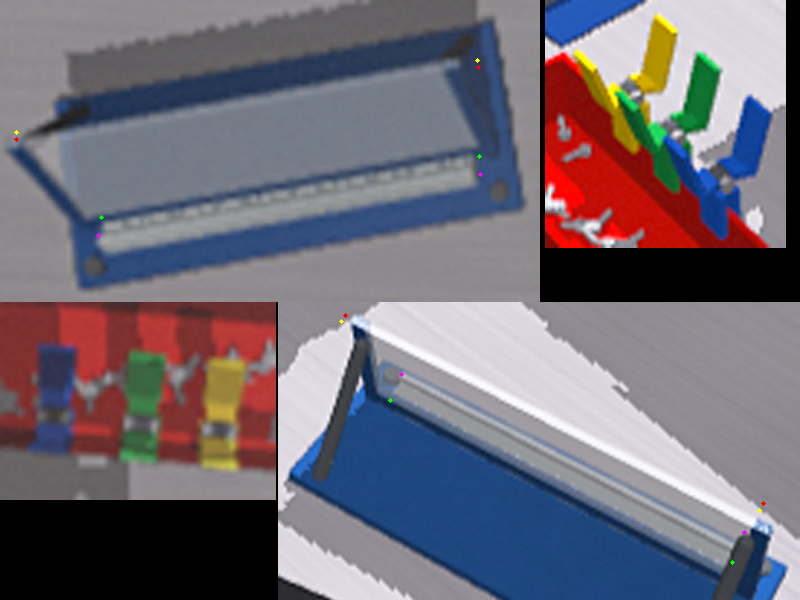

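```bash
python3 - <<'E'
from h import *
import pickle
from scipy.optimize import least_squares
t,s=pickle.load(open("d1.pkl","rb"))
ct=lambda u,v:np.array([u/4.5+115-.5,v/4.5+195-.5]); cs=lambda u,v:np.array([(u-278)/2.9+370-.5,(v-302)/2.9+310-.5])
pt=[(t,ct(100,222),[0,95,0]),(t,ct(475,152),[0,-95,0]),(t,ct(102,252),[-14,95,-1]),(t,ct(478,186),[-14,-95,-1])]
ln=[(t,ct(10,148),[2,0,82]),(t,ct(462,62),[2,0,82]),(s,cs(372,328),[2,0,82]),(s,cs(755,522),[2,0,82])]
def res(p,full=0):
    L=np.array([p[0],p[1],.016]);E=R.from_euler('zy',[p[2],20],degrees=True);o=[]
    w=lambda q:L+E.apply(np.array(q)/1000)
    for d,u,q in pt:o+=list(proj(d,w(q))-u)
    for d,u,q in ln:
        a=proj(d,w([q[0],-108,q[2]]));b=proj(d,w([q[0],108,q[2]]));v=(b-a)/np.linalg.norm(b-a);e=u-a;o.append(v[0]*e[1]-v[1]*e[0])
    return np.array(o)
f=least_squares(res,[.553,.303,12.3]);print(f.x,res(f.x).round(1))
for z in(.043,):pass
E
```

```text
[ 0.55297316  0.30488161 11.6148779 ] [-0.5 -1.5  0.2  1.4 -0.8 -2.6  0.1 -0.7 -3.   1.4 -0.5  4.4]
```

```bash
python3 - <<'E'
from h import *
go((551,303.5,179,102.3))
s=30
for th in list(range(0,75,5)):
    a=np.radians(th);u=np.array([np.cos(a),np.sin(a)]);n=np.array([-u[1],u[0]])
    q=np.array([28,77])-s*u+19*n+[-.5,-12.5+16]; print(th,q.round(1),"rows dx %.1f dz %.1f (from X-2.5 z115)"%(-2.5-q[0],115-q[1]))
a=np.radians(70);print("slide 11.5",(11.5*np.array([np.cos(a),np.sin(a)])).round(1))
E
```

```text
t 17.4 pos [457.    9.6 176. ] ang 91.66 gap 49.3 tilt -1.0000 F [-0.2  0.1 -2.4]
  -> (551, 303.5, 179, 102.3) : -102.5 291.0 -3.3 -10.6
0 [-2.5 99.5] rows dx 0.0 dz 15.5 (from X-2.5 z115)
5 [-4.  96.8] rows dx 1.5 dz 18.2 (from X-2.5 z115)
10 [-5.3 94. ] rows dx 2.8 dz 21.0 (from X-2.5 z115)
15 [-6.4 91.1] rows dx 3.9 dz 23.9 (from X-2.5 z115)
20 [-7.2 88.1] rows dx 4.7 dz 26.9 (from X-2.5 z115)
25 [-7.7 85. ] rows dx 5.2 dz 30.0 (from X-2.5 z115)
30 [-8. 82.] rows dx 5.5 dz 33.0 (from X-2.5 z115)
35 [-8.  78.9] rows dx 5.5 dz 36.1 (from X-2.5 z115)
40 [-7.7 75.8] rows dx 5.2 dz 39.2 (from X-2.5 z115)
45 [-7.1 72.7] rows dx 4.6 dz 42.3 (from X-2.5 z115)
50 [-6.3 69.7] rows dx 3.8 dz 45.3 (from X-2.5 z115)
55 [-5.3 66.8] rows dx 2.8 dz 48.2 (from X-2.5 z115)
60 [-4. 64.] rows dx 1.5 dz 51.0 (from X-2.5 z115)
65 [-2.4 61.3] rows dx -0.1 dz 53.7 (from X-2.5 z115)
70 [-0.6 58.8] rows dx -1.9 dz 56.2 (from X-2.5 z115)
slide 11.5 [ 3.9 10.8]
```

Call:
servo_tool(moves="-13 36 0 -1.5;-26 73 0 -3;-39 110 0 -4.5;-52 147 0 -6;-65 184 0 -7.5;-78 220 0 -9;-90 256 0 -10.6;-98 280 0 -10.6;-101.5 291 0 -10.6;-101.5 291 0 -10.6;-101.5 291 0 -10.6;-101.5 291 0 -10.6")

```text
time_s: 18.55
ee_pos: [0.5508, 0.3021, 0.1778]
eef_rot: [-0.106, 0.994, -0.0, -0.0]
force: [0.5, -0.0, -2.0]
finger_gap: 0.0493
finger_force: 26.9
```

```bash
python3 - <<'E'
from h import *
go((551,303.5,115,102.3))
E
```

```text
t 18.6 pos [550.8 302.1 177.8] ang 102.18 gap 49.3 tilt -1.0000 F [ 0.5 -0.  -2. ]
  -> (551, 303.5, 115, 102.3) : -0.5 1.4 62.8 -0.1
```

Call:
servo_tool(moves="0 0.5 30 0;0 0.5 50 0;0 0.5 63 0;0 0.5 63 0;0 0.5 63 0;0 0.5 63 0;0 0.5 63 0")

```text
time_s: 19.25
ee_pos: [0.5514, 0.3041, 0.1165]
eef_rot: [-0.107, 0.994, 0.0, 0.001]
force: [-1.5, -0.1, -1.7]
finger_gap: 0.0492
finger_force: 26.9
```

Call:
servo_tool(moves="0 0 4 0;0 0 8 0;0 0 11 0;0 0 13 0;0 0 14 0;0 0 15 0;0 0 15 0", squeeze=20)

```text
time_s: 19.95
ee_pos: [0.5507, 0.3039, 0.0997]
eef_rot: [-0.107, 0.994, -0.0, -0.0]
force: [-0.4, -0.5, -0.9]
finger_gap: 0.0497
finger_force: 26.9
```

Call:
servo_tool(moves="1 0 1 0;1 0 2 0;1.5 0 3 0;1.5 0 3 0;1.5 0 3 0")

```text
time_s: 20.45
ee_pos: [0.5498, 0.3037, 0.0987]
eef_rot: [-0.107, 0.994, 0.0, 0.001]
force: [-2.3, -0.9, 5.7]
finger_gap: 0.0494
finger_force: 27.7
```

Call:
servo_tool(moves="0.7 0 1.4 0;1.3 0 2.8 0;1.9 0 4.2 0;2.4 0 5.7 0;2.8 0 7.2 0;3.2 0 8.7 0;3.2 0 8.7 0")

```text
time_s: 21.15
ee_pos: [0.5463, 0.303, 0.0904]
eef_rot: [-0.107, 0.994, 0.0, 0.001]
force: [-4.3, -1.6, 7.3]
finger_gap: 0.0496
finger_force: 29.2
```

```bash
python3 - <<'E'
from h import *
go()
s=img("scene"); crop(s,340,150,560,420,2.2,"p7.png")
E
```

```text
t 21.1 pos [546.3 303.   90.4] ang 102.24 gap 49.6 tilt -1.0000 F [-4.3 -1.6  7.3]
```

View pics/p7.png

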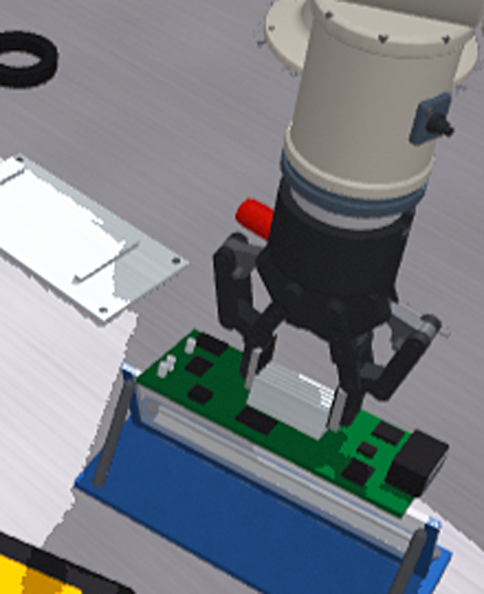

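Call:
servo_tool(moves="0.5 0 3.1 0;0.8 0 6.1 0;0.8 0 7.7 0;0.8 0 9.2 0;0.5 0 12.3 0;0.5 0 12.3 0")

```text
time_s: 21.8
ee_pos: [0.5452, 0.3027, 0.0775]
eef_rot: [-0.107, 0.994, 0.0, -0.0]
force: [-5.7, -2.4, 6.6]
finger_gap: 0.0498
finger_force: 32.9
```

Call:
servo_tool(moves="-0.6 0 3.1 0;-1 0 4.6 0;-1.4 0 6.1 0;-1.9 0 7.5 0;-2.4 0 9 0;-2.4 0 9 0")

```text
time_s: 22.4
ee_pos: [0.5471, 0.3031, 0.0683]
eef_rot: [-0.107, 0.994, -0.0, -0.001]
force: [-7.4, -3.5, 6.2]
finger_gap: 0.049
finger_force: 37.8
```

Call:
servo_tool(moves="-1.3 0 2.8 0;-2 0 4.2 0;-2.9 0 5.5 0;-3.8 0 6.8 0;-4.7 0 8 0;-4.7 0 8 0;-4.7 0 8 0")

```text
time_s: 23.1
ee_pos: [0.5512, 0.304, 0.0599]
eef_rot: [-0.107, 0.994, -0.0, -0.001]
force: [-9.4, -3.4, 5.1]
finger_gap: 0.0493
finger_force: 38.7
```

Call:
servo_tool(moves="-1.5 0 0 0;-3 0 0 0;-3 0 0 0")

```text
time_s: 23.4
ee_pos: [0.5525, 0.3042, 0.0585]
eef_rot: [-0.107, 0.994, -0.001, -0.004]
force: [-14.5, -4.9, 5.2]
finger_gap: 0.0493
finger_force: 39.9
```

Call:
servo_tool(moves="0.7 0 2 0;1.4 0 4 0;2.1 0 6 0;2.5 0 7 0;2.5 0 7 0")

```text
time_s: 23.9
ee_pos: [0.5526, 0.3046, 0.0538]
eef_rot: [-0.107, 0.994, 0.0, 0.0]
force: [-8.1, -2.3, 8.6]
finger_gap: 0.0494
finger_force: 38.4
```

Call:
servo_tool(moves="0.4 0 1 0;0.7 0 2 0;1.1 0 3 0;1.1 0 3 0")

```text
time_s: 24.3
ee_pos: [0.5516, 0.3045, 0.0508]
eef_rot: [-0.107, 0.994, 0.0, 0.0]
force: [-8.3, -2.2, 8.1]
finger_gap: 0.0493
finger_force: 38.3
```

```bash
python3 - <<'E'
from h import *
go()
s=img("scene"); t=img("top"); a=crop(s,360,250,560,450,4,"x.png")[:600]
c=np.zeros((600,800,3),np.uint8); c[:,:]=a[:,:800]; cv2.imwrite("pics/p8.png",c)
E
```

```text
t 24.3 pos [551.6 304.5  50.8] ang 102.26 gap 49.3 tilt -1.0000 F [-8.3 -2.2  8.1]
```

View pics/p8.png

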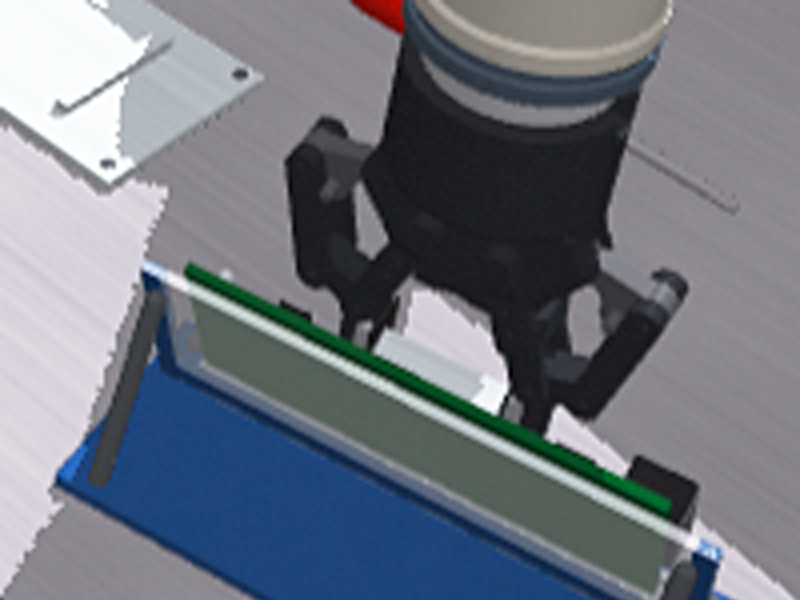

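Call:
servo_tool(moves="0.5 0 1 0;1 0 2 0;1 0 2 0")

```text
time_s: 24.7
ee_pos: [0.5506, 0.3043, 0.0485]
eef_rot: [-0.107, 0.994, 0.0, 0.0]
force: [-5.6, -1.1, 6.2]
finger_gap: 0.0493
finger_force: 38.1
```

Call:
servo_tool(moves="0.5 0 1 0;1 0 2 0;1 0 2 0")

```text
time_s: 25.0
ee_pos: [0.5496, 0.304, 0.0462]
eef_rot: [-0.107, 0.994, 0.0, 0.0]
force: [-5.4, -0.6, 5.7]
finger_gap: 0.0492
finger_force: 38.0
```

Call:
servo_tool(moves="0.5 0 1 0;1 0 2 0;1 0 2 0")

```text
time_s: 25.3
ee_pos: [0.5491, 0.3039, 0.0448]
eef_rot: [-0.107, 0.994, 0.0, 0.001]
force: [-5.1, -1.0, 6.5]
finger_gap: 0.0496
finger_force: 38.1
```

Call:
servo_tool(moves="0.5 0 1 0;0.7 0 2 0;0.7 0 2 0")

```text
time_s: 25.6
ee_pos: [0.5492, 0.3039, 0.0447]
eef_rot: [-0.107, 0.994, 0.001, 0.002]
force: [-5.5, -0.8, 13.3]
finger_gap: 0.0491
finger_force: 38.9
```

Call:
servo_tool(moves="0.5 0 1 0;0.7 0 2 0;0.7 0 2 0")

```text
time_s: 25.9
ee_pos: [0.5492, 0.304, 0.0445]
eef_rot: [-0.107, 0.994, 0.001, 0.003]
force: [-6.8, -2.8, 18.8]
finger_gap: 0.0498
finger_force: 39.6
```

Call:
servo_tool(moves="0 0 -1.5 0;0 0 -3.5 0;0 0 -3.5 0")

```text
time_s: 26.2
ee_pos: [0.5491, 0.3039, 0.0447]
eef_rot: [-0.107, 0.994, 0.001, 0.002]
force: [0.4, 1.9, 8.2]
finger_gap: 0.0494
finger_force: 38.3
```

Call:
servo_tool(moves="0 0 0 0;0 0 0 0;0 0 0 0;0 0 0 0;3 0 0 0;8 0 0 0;20 0 -4 0;40 0 -20 0;45 0 -60 0;45 0 -100 0;45 0 -130 0;45 0 -130 0", hand=40)

```text
time_s: 27.4
ee_pos: [0.5052, 0.2946, 0.179]
eef_rot: [-0.107, 0.994, 0.002, 0.005]
force: [0.1, 0.8, 0.5]
finger_gap: 0.0718
finger_force: 0.0
```

```bash
python3 - <<'E'
from h import *
import pickle
t=img("top");s=img("scene");pickle.dump((t,s),open("d2.pkl","wb"))
go()
# green board mask extent along top edge, bin-clip colour blobs
def blob(d,lo,hi,box):
    x0,y0,x1,y1=box; h=cv2.cvtColor(d["image"][y0:y1,x0:x1],cv2.COLOR_RGB2HSV); m=cv2.inRange(h,lo,hi); k,l,st,ce=cv2.connectedComponentsWithStats(m)
    return [(st[i,:5]+[x0,y0,0,0,0],ce[i].round(1)+[x0,y0]) for i in range(1,k) if st[i,4]>8]
for n,lo,hi in(("blue",(108,150,60),(125,255,255)),("green",(55,120,50),(80,255,255)),("yellow",(22,130,80),(32,255,255))):
    print(n,"top",blob(t,lo,hi,(290,155,355,205)),"scene",blob(s,lo,hi,(235,225,306,310)))
print("board top",blob(t,(50,80,40),(85,255,255),(100,180,250,275)),"scene",blob(s,(50,80,40),(85,255,255),(350,250,580,470)))
E
```

```text
t 27.5 pos [503.8 293.8 173.2] ang 102.26 gap 71.9 tilt -1.0000 F [-0.7  0.3 -1. ]
blue top [(array([301, 172,   7,   2,  10]), array([304.6, 172.3])), (array([302, 181,   5,   3,  15]), array([304., 182.]))] scene [(array([235, 225,  35,  19, 337]), array([246.9, 231.4])), (array([285, 259,  15,  25, 195]), array([293. , 272.2])), (array([268, 272,  23,  30, 206]), array([280.1, 287.4]))]
green top [] scene [(array([270, 246,  15,  24, 184]), array([278.1, 258.5])), (array([253, 258,  20,  30, 169]), array([263.7, 272.5]))]
yellow top [(array([337, 175,   8,  13,  91]), array([340.1, 180.6])), (array([336, 192,   8,   6,  40]), array([339.2, 194.4]))] scene [(array([258, 235,  14,  24, 180]), array([265.5, 247. ])), (array([241, 245,  20,  31, 149]), array([250.5, 260. ])), (array([261, 261,   3,   6,  13]), array([262.2, 263.2]))]
board top [(array([149, 213,  55,  18, 246]), array([169. , 222.2])), (array([186, 225,  12,   8,  17]), array([191.5, 228.9]))] scene [(array([407, 318, 121,  62, 338]), array([468.3, 348.8]))]
```

```bash
python3 - <<'E'
from h import *
import pickle
t,s=pickle.load(open("d2.pkl","rb"))
c=np.array([655.6,-18.5]);yv=np.array([np.sin(np.radians(3.7)),np.cos(np.radians(3.7))])
for n,u,v in(("blue",304.4,186.6),("green",323.1,188.3),("yellow",340,189.4)):
    p=at(t,u,v,.062)[:2]*1000; k=(p-c)@yv; print(n,p.round(1),"along",k.round(1),"on wall",(c+k*yv).round(1))
    w=np.append(c+k*yv,59)/1000; print("  scene pred pivot",proj(s,w).round(1), "handle tops",proj(s,w+[-.024,0,.035]).round(1),proj(s,w+[.024,0,.035]).round(1))
q=c+yv*0
go((652,17,140,-3.7),(652,-20,140,-3.7))
E
```

```text
blue [664.3  19.5] along 38.5 on wall [658.1  19.9]
  scene pred pivot [288.2 282. ] handle tops [299.2 259.4] [275.8 272.4]
green [661.5 -22.1] along -3.2 on wall [655.4 -21.7]
  scene pred pivot [273.7 268.4] handle tops [284.3 246.3] [261.1 258.6]
yellow [660.  -59.7] along -40.8 on wall [653.  -59.3]
  scene pred pivot [261.2 256.8] handle tops [271.5 235. ] [248.5 246.8]
t 27.5 pos [503.8 293.8 173.2] ang 102.26 gap 71.9 tilt -1.0000 F [-0.7  0.3 -1. ]
  -> (652, 17, 140, -3.7) : -86.0 -302.0 33.2 106.0
  -> (652, -20, 140, -3.7) : -78.1 -338.2 33.2 106.0
```

Call:
servo_tool(moves="-10 -35 0 8.5;-20 -70 0 17;-30 -105 0 25.5;-40 -140 0 34;-50 -170 0 42.5;-60 -200 0 51;-70 -230 0 59.5;-78 -250 0 68;-85 -270 0 76.5;-90 -285 0 85;-95 -295 0 93.5;-97 -300 0 102", hand=0)

```text
time_s: 28.7
ee_pos: [0.6617, 0.02, 0.1692]
eef_rot: [0.708, 0.706, -0.002, -0.001]
force: [-0.4, 1.1, -1.0]
finger_gap: 0.0857
finger_force: 0.0
```

```bash
python3 - <<'E'
from h import *
import pickle
t,s=pickle.load(open("d2.pkl","rb"))
L=np.array([.5535,.304,.016]); E=R.from_euler('zy',[12.3,20],degrees=True)
for d in(s,t):
  for y in(-90,90):
    for x in(-4,0): print(proj(d,L+E.apply(np.array([x,y,84])/1000)).round(1),end=' ')
  print()
im=s["image"][250:470,350:580]; h=cv2.cvtColor(im,cv2.COLOR_RGB2HSV); m=cv2.inRange(h,(50,80,40),(85,255,255)); yy,xx=np.nonzero(m)
for c in(60,80,100,120,140,160,175): print(c+350,(yy[xx==c].min()+250,yy[xx==c].max()+250) if (xx==c).any() else None)
go((663.5,19.5,140,-3.7))
E
```

```text
[404.9 316.6] [403.6 318.7] [525.  370.3] [523.7 372.8] 
[212.  211.7] [211.8 210.2] [126.  225.1] [126.  223.5] 
410 (np.int64(319), np.int64(320))
430 (np.int64(328), np.int64(330))
450 (np.int64(339), np.int64(341))
470 (np.int64(349), np.int64(351))
490 (np.int64(359), np.int64(361))
510 (np.int64(369), np.int64(371))
525 (np.int64(376), np.int64(378))
t 28.7 pos [661.7  20.  169.2] ang -0.16 gap 85.7 tilt -1.0000 F [-0.4  1.1 -1. ]
  -> (663.5, 19.5, 140, -3.7) : -0.5 1.9 29.2 3.5
```

```bash
python3 - <<'E'
from h import *
import pickle
from scipy.optimize import least_squares
t,s=pickle.load(open("d2.pkl","rb"))
ct=lambda u,v:np.array([u/4.5+115-.5,v/4.5+195-.5]); cs=lambda u,v:np.array([(u-278)/2.9+370-.5,(v-302)/2.9+310-.5])
pt=[(t,ct(100,222),[0,95,0]),(t,ct(475,152),[0,-95,0]),(t,ct(102,252),[-14,95,-1]),(t,ct(478,186),[-14,-95,-1])]
ln=[(t,ct(10,148),[2,0,82]),(t,ct(462,62),[2,0,82]),(s,cs(372,328),[2,0,82]),(s,cs(755,522),[2,0,82]),(s,np.array([410,319.5]),[-2,0,84]),(s,np.array([525,377]),[-2,0,84])]
def res(p):
    L=np.array([p[0],p[1],.016]);E=R.from_euler('ZY',[p[2],20],degrees=True);o=[]
    w=lambda q:L+E.apply(np.array(q)/1000)
    for d,u,q in pt:o+=list(proj(d,w(q))-u)
    for d,u,q in ln:
        a=proj(d,w([q[0],-108,q[2]]));b=proj(d,w([q[0],108,q[2]]));v=(b-a)/np.linalg.norm(b-a);e=u-a;o.append(v[0]*e[1]-v[1]*e[0])
    return np.array(o)
f=least_squares(res,[.553,.303,12.3]);print(f.x,res(f.x).round(1))
L=np.array([f.x[0],f.x[1],.016]);E=R.from_euler('ZY',[f.x[2],20],degrees=True)
for y in(-90,90): print(proj(s,L+E.apply(np.array([-2,y,84])/1000)).round(1))
go((663.5,19.5,140,-3.7))
E
```

```text
[ 0.55315499  0.30535809 12.07404179] [ 0.4 -0.4 -0.6  0.   0.1 -1.5 -0.6 -2.  -1.5 -0.7  1.   1.3  1.4  1.3]
[408.6 317.2]
[529.  377.5]
t 28.7 pos [661.7  20.  169.2] ang -0.16 gap 85.7 tilt -1.0000 F [-0.4  1.1 -1. ]
  -> (663.5, 19.5, 140, -3.7) : -0.5 1.9 29.2 3.5
```

Call:
servo_tool(moves="0 0 20 3.5;0 0 35 3.5;0 0 35 3.5;0 0 35 3.5;0 0 35 3.5")

```text
time_s: 29.2
ee_pos: [0.6623, 0.0213, 0.1379]
eef_rot: [0.726, 0.687, 0.0, 0.0]
force: [-0.2, -0.2, 0.1]
finger_gap: 0.085
finger_force: 0.0
```

```bash
python3 - <<'E'
from h import *
go((663.5,19.5,67,-3.7))
E
```

```text
t 29.2 pos [662.3  21.3 137.9] ang -3.18 gap 85.0 tilt -1.0000 F [-0.2 -0.2  0.1]
  -> (663.5, 19.5, 67, -3.7) : -1.7 1.2 70.9 0.5
```

Call:
servo_tool(moves="-1.7 1.2 25 0.5;-1.7 1.2 45 0.5;-1.7 1.2 60 0.5;-1.7 1.2 70 0.5;-1.7 1.2 71 0.5;-1.7 1.2 71 0.5")

```text
time_s: 29.8
ee_pos: [0.6636, 0.0194, 0.0669]
eef_rot: [0.73, 0.684, 0.0, 0.0]
force: [-0.4, -0.3, 0.1]
finger_gap: 0.0854
finger_force: 0.0
```

Call:
servo_tool(moves="0 0 0 0;0 0 0 0;0 0 0 0;0 0 0 0;0 0 0 0;0 0 0 0;0 0 0 0;0 0 0 0", hand=255, squeeze=30)

```text
time_s: 30.6
ee_pos: [0.6633, 0.0193, 0.0662]
eef_rot: [0.73, 0.684, -0.0, -0.0]
force: [-0.6, -0.1, -0.6]
finger_gap: 0.0303
finger_force: 35.4
```

Call:
servo_tool(moves="0 0 -5 0;0 0 -15 0;0 0 -35 0;0 0 -60 0;0 0 -90 0;0 0 -90 0;0 0 -90 0")

```text
time_s: 31.3
ee_pos: [0.664, 0.0194, 0.1582]
eef_rot: [0.73, 0.684, 0.001, 0.001]
force: [-0.6, -0.5, -0.9]
finger_gap: 0.0306
finger_force: 35.4
```

```bash
python3 - <<'E'
from h import *
L=np.array([554,305.5]);a=np.radians(12.1);ex=np.array([np.cos(a),np.sin(a)]);ey=np.array([-ex[1],ex[0]])
for y in(48,-2,-52): print(y,(L+25.7*ex+y*ey).round(1))
p=L+25.7*ex+48*ey; go((*p,157,12.1),(*p,119,12.1))
s=img("scene"); cv2.imwrite("pics/chk.png",s["image"][:,:,::-1])
def blob(d,lo,hi):
    h=cv2.cvtColor(d["image"],cv2.COLOR_RGB2HSV); m=cv2.inRange(h,lo,hi); k,l,st,ce=cv2.connectedComponentsWithStats(m)
    return [(st[i].tolist()) for i in range(1,k) if 60<st[i,4]<600]
print(blob(s,(108,170,80),(125,255,255)))
q=r.read_state(); w=q["ee_pos"]; print("expected pivot px",proj(s,w+[0,0,-.007]),"jawtip",proj(s,w+[0,0,-.039]),"handle tops",proj(s,w+[.016,0,.033]))
E
```

```text
48 [569.1 357.8]
-2 [579.5 308.9]
-52 [590. 260.]
t 31.3 pos [664.   19.4 158.2] ang -3.74 gap 30.6 tilt -1.0000 F [-0.6 -0.5 -0.9]
  -> (np.float64(569.0673381653127), np.float64(357.82079243104135), 157, 12.1) : 331.6 -116.8 0.9 -15.8
  -> (np.float64(569.0673381653127), np.float64(357.82079243104135), 119, 12.1) : 331.5 -116.9 38.9 -15.8
[[216, 149, 37, 36, 466], [160, 183, 17, 14, 82], [277, 199, 11, 22, 129], [283, 217, 12, 28, 202], [152, 218, 35, 19, 200], [273, 228, 21, 37, 253], [164, 266, 31, 18, 170], [392, 348, 25, 20, 107], [407, 358, 39, 38, 214], [415, 380, 21, 21, 110], [438, 396, 21, 9, 62], [468, 416, 32, 21, 199]]
expected pivot px [283.94476335 239.87531081] jawtip [284.50189001 255.81836534] handle tops [274.76529737 223.20119486]
```

Call:
servo_tool(moves="40 -14 -3 -2;80 -28 -3 -4;120 -42 -3 -6;160 -56 -3 -8;200 -70 -3 -10;240 -85 -3 -12;275 -97 -3 -14;305 -107 -3 -15.8;325 -115 -3 -15.8;331.5 -116.8 -3 -15.8;331.5 -116.8 -3 -15.8;331.5 -116.8 -3 -15.8")

```text
time_s: 32.55
ee_pos: [0.5686, 0.3566, 0.1584]
eef_rot: [0.629, 0.777, -0.001, 0.0]
force: [0.2, 0.3, -0.8]
finger_gap: 0.0309
finger_force: 35.4
```

Call:
servo_tool(moves="0 0 0 0;0 0 8 0;0 0 14 0;0 0 18 0;0 0 18 0;0 0 18 0")

```text
time_s: 33.15
ee_pos: [0.5683, 0.3576, 0.141]
eef_rot: [0.629, 0.777, -0.0, -0.0]
force: [-0.3, 0.1, -0.3]
finger_gap: 0.0305
finger_force: 35.4
```

```bash
python3 - <<'E'
from h import *
s=img("scene"); t=img("top"); go((569.1,357.8,120,12.1))
c=np.zeros((600,800,3),np.uint8); a=crop(s,380,230,570,430,2.9,"x.png"); c[:580,:551]=a; b=crop(t,105,180,187,260,3,"x.png"); c[:240,553:799]=b
cv2.imwrite("pics/p9.png",c)
E
```

```text
t 33.2 pos [568.5 357.9 141.6] ang 12.06 gap 30.8 tilt -1.0000 F [-0.4 -0.6 -0. ]
  -> (569.1, 357.8, 120, 12.1) : -0.2 0.6 21.6 -0.0
```

View pics/p9.png

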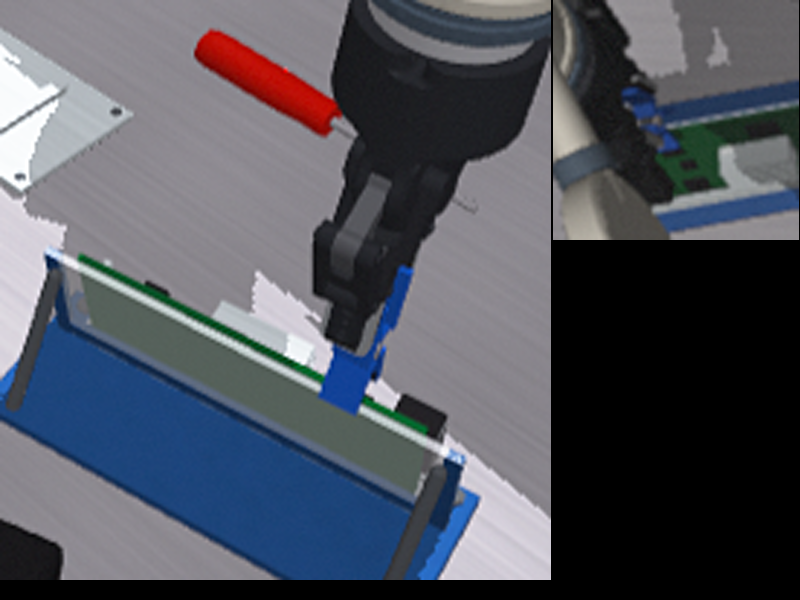

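Call:
servo_tool(moves="-0.2 0.6 5 0;-0.2 0.6 9 0;-0.2 0.6 12 0;-0.2 0.6 12 0")

```text
time_s: 33.65
ee_pos: [0.5686, 0.3575, 0.1282]
eef_rot: [0.629, 0.777, -0.001, -0.0]
force: [0.1, -0.1, 0.1]
finger_gap: 0.0308
finger_force: 35.4
```

Call:
servo_tool(moves="0 0 3 0;0 0 6 0;0 0 9.5 0;0 0 9.5 0;0 0 9.5 0")

```text
time_s: 34.15
ee_pos: [0.5689, 0.3576, 0.1196]
eef_rot: [0.629, 0.777, -0.0, -0.0]
force: [-0.2, -0.1, 0.1]
finger_gap: 0.0305
finger_force: 35.4
```

Call:
servo_tool(moves="0 0 0 0;0 0 0 0;0 0 0 0", hand=130)

```text
time_s: 34.45
ee_pos: [0.5692, 0.3577, 0.12]
eef_rot: [0.629, 0.777, 0.0, 0.0]
force: [1.0, 1.1, 0.2]
finger_gap: 0.0418
finger_force: 0.6
```

Call:
servo_tool(moves="0 0 0 0;0 0 0 0;0 0 0 0;0 0 0 0", hand=50)

```text
time_s: 34.85
ee_pos: [0.569, 0.3577, 0.1199]
eef_rot: [0.629, 0.777, 0.0, 0.0]
force: [1.0, 1.0, -0.5]
finger_gap: 0.0689
finger_force: 0.4
```

Call:
servo_tool(moves="0 0 0 0;0 0 0 0;0 0 -10 0;0 0 -30 0;0 0 -50 0;0 0 -60 0;0 0 -60 0", hand=0)

```text
time_s: 35.55
ee_pos: [0.5697, 0.3582, 0.1828]
eef_rot: [0.629, 0.777, 0.002, 0.001]
force: [-0.8, 0.5, 0.6]
finger_gap: 0.0856
finger_force: 0.0
```

```bash
cat >> h.py <<'E'
def blobs(d,lo,hi,box,mn=10):
    x0,y0,x1,y1=box; h=cv2.cvtColor(d["image"][y0:y1,x0:x1],cv2.COLOR_RGB2HSV); m=cv2.inRange(h,lo,hi); k,l,st,ce=cv2.connectedComponentsWithStats(m)
    return [(st[i,0]+x0,st[i,1]+y0,st[i,2],st[i,3],st[i,4]) for i in range(1,k) if st[i,4]>mn]
COL=dict(blue=((108,150,60),(125,255,255)),green=((52,120,50),(80,255,255)),yellow=((22,130,80),(32,255,255)))
def chk(s,n,y,Lx=554,Ly=305.5):
    """predicted pivot/handle-top/jaw-tip pixels of a clip sitting aligned on the plate at easel y"""
    L=np.array([Lx,Ly,16]);E=R.from_euler('ZY',[12.1,20],degrees=True)
    for nm,q in(("pivot",[0,y,98]),("tips",[0,y,66]),("h-front",[-26,y,133]),("h-back",[26,y,133])):
        print(nm,proj(s,(L+E.apply(q))/1000).round(0),end=' ')
    print("\n",n,[tuple(int(v) for v in b) for b in blobs(s,*COL[n],(380,250,580,470))])
    print(" board",[tuple(int(v) for v in b) for b in blobs(s,(50,80,40),(85,255,255),(380,250,580,470))])
E
python3 - <<'E'
from h import *
s=img("scene"); chk(s,"blue",48)
go((661,-22,150,-3.7),(661,-22,67,-3.7))
print("green in bin",blobs(s,*COL["green"],(235,225,306,310)))
E
```

```text
pivot [498. 360.] tips [497. 369.] h-front [508. 332.] h-back [490. 365.] 
 blue [(393, 329, 22, 35, 178), (497, 333, 20, 26, 312), (401, 350, 52, 58, 652), (412, 353, 7, 5, 12), (489, 355, 16, 25, 282), (436, 359, 17, 11, 62), (390, 366, 11, 11, 33), (448, 370, 7, 4, 11), (382, 373, 7, 6, 12), (396, 374, 6, 8, 17), (454, 379, 20, 21, 108), (475, 380, 7, 6, 15), (401, 382, 5, 7, 16), (485, 384, 6, 8, 13), (492, 388, 11, 9, 36), (426, 394, 8, 11, 21), (528, 394, 10, 21, 70), (480, 397, 6, 10, 15), (513, 399, 10, 7, 22), (456, 401, 12, 18, 59), (445, 404, 6, 8, 19), (469, 408, 19, 14, 55), (447, 410, 10, 6, 21), (465, 416, 26, 17, 114), (503, 419, 8, 6, 20), (523, 419, 12, 7, 27), (491, 421, 6, 7, 16), (492, 426, 8, 9, 25), (518, 437, 7, 11, 25), (503, 442, 5, 5, 11)]
 board [(407, 318, 81, 42, 227), (505, 367, 23, 13, 68)]
t 35.6 pos [569.3 357.9 180.9] ang 12.06 gap 85.2 tilt -1.0000 F [-0.5 -0.7  0.4]
  -> (661, -22, 150, -3.7) : -390.7 10.2 30.6 15.8
  -> (661, -22, 67, -3.7) : -390.8 10.0 113.6 15.8
green in bin [(np.int32(270), np.int32(246), np.int32(15), np.int32(24), np.int32(185)), (np.int32(253), np.int32(258), np.int32(23), np.int32(30), np.int32(221))]
```

Call:
servo_tool(moves="-45 1 0 1.5;-90 2 0 3;-135 3 0 5;-180 5 0 7;-225 6 0 9;-270 7 0 11;-315 8 0 13;-350 9 0 15.8;-380 10 0 15.8;-390.7 10.2 15 15.8;-390.7 10.2 30 15.8;-390.7 10.2 30 15.8")

```text
time_s: 36.8
ee_pos: [0.6586, -0.0211, 0.1444]
eef_rot: [0.73, 0.684, -0.002, -0.003]
force: [0.4, 0.4, 0.1]
finger_gap: 0.0857
finger_force: 0.0
```

Call:
servo_tool(moves="0 0 0 0;0 0 20 0;0 0 45 0;0 0 65 0;0 0 80 0;0 0 84 0;0 0 84 0;0 0 84 0")

```text
time_s: 37.6
ee_pos: [0.6613, -0.022, 0.0674]
eef_rot: [0.73, 0.684, 0.001, 0.001]
force: [0.2, -0.8, -0.5]
finger_gap: 0.0857
finger_force: 0.0
```

Call:
servo_tool(moves="0 0 0 0;0 0 0 0;0 0 0 0;0 0 0 0;0 0 0 0;0 0 0 0;0 0 0 0;0 0 0 0", hand=255)

```text
time_s: 38.4
ee_pos: [0.6606, -0.0222, 0.0657]
eef_rot: [0.73, 0.684, -0.0, -0.0]
force: [-0.2, -0.4, -0.0]
finger_gap: 0.0308
finger_force: 35.3
```

Call:
servo_tool(moves="0 0 -5 0;0 0 -15 0;0 0 -35 0;0 0 -60 0;0 0 -90 0;0 0 -95 0;0 0 -95 0;0 0 -95 0")

```text
time_s: 39.2
ee_pos: [0.6602, -0.0222, 0.1595]
eef_rot: [0.73, 0.684, -0.001, -0.001]
force: [0.1, 0.7, -1.6]
finger_gap: 0.0309
finger_force: 35.3
```

```bash
python3 - <<'E'
from h import *
go((579.5,308.9,160,12.1),(579.5,308.9,120,12.1))
s=img("scene")
for n in("green","yellow"): print(n,[tuple(map(int,b)) for b in blobs(s,*COL[n],(235,180,320,310))])
q=r.read_state()["ee_pos"]; print(proj(s,q-[0,0,.007]))
E
```

```text
t 39.2 pos [660.2 -22.2 159.5] ang -3.74 gap 30.9 tilt -1.0000 F [ 0.1  0.7 -1.6]
  -> (579.5, 308.9, 160, 12.1) : 325.1 -102.1 -0.3 -15.8
  -> (579.5, 308.9, 120, 12.1) : 325.1 -102.1 39.7 -15.8
green [(268, 203, 12, 27, 194), (259, 213, 20, 37, 257)]
yellow [(258, 238, 14, 21, 107), (241, 245, 23, 31, 220)]
[268.9617979  225.27565698]
```

Call:
servo_tool(moves="40 -12 -2 -2;80 -25 -2 -4;120 -38 -2 -6;160 -50 -2 -8;200 -63 -2 -10;240 -75 -2 -12;275 -86 -2 -14;305 -96 -2 -15.8;320 -100 -2 -15.8;325.1 -102.1 -2 -15.8;325.1 -102.1 -2 -15.8;325.1 -102.1 -2 -15.8")

```text
time_s: 40.45
ee_pos: [0.5804, 0.3074, 0.1624]
eef_rot: [0.63, 0.777, -0.0, 0.0]
force: [0.1, -0.3, 0.2]
finger_gap: 0.0308
finger_force: 35.4
```

Call:
servo_tool(moves="0 0 0 0;0 0 8 0;0 0 16 0;0 0 22 0;0 0 28 0;0 0 32 0;0 0 32 0")

```text
time_s: 41.15
ee_pos: [0.5796, 0.3087, 0.1296]
eef_rot: [0.629, 0.777, -0.001, -0.0]
force: [0.7, 0.5, -0.3]
finger_gap: 0.0307
finger_force: 35.3
```

```bash
python3 - <<'E'
from h import *
go((579.5,308.9,119.6,12.1))
E
```

```text
t 41.1 pos [579.6 308.7 129.6] ang 12.06 gap 30.7 tilt -1.0000 F [ 0.7  0.5 -0.3]
  -> (579.5, 308.9, 119.6, 12.1) : 0.2 0.0 10.0 -0.0
```

Call:
servo_tool(moves="0 0 3 0;0 0 6 0;0 0 9.5 0;0 0 9.5 0;0 0 9.5 0")

```text
time_s: 41.65
ee_pos: [0.5799, 0.3088, 0.1212]
eef_rot: [0.629, 0.777, -0.0, -0.0]
force: [-0.3, 0.4, 0.4]
finger_gap: 0.0305
finger_force: 35.4
```

Call:
servo_tool(moves="0 0 0 0;0 0 0 0;0 0 0 0", hand=130)

```text
time_s: 41.95
ee_pos: [0.58, 0.3088, 0.1213]
eef_rot: [0.629, 0.777, 0.0, 0.0]
force: [-0.0, -0.3, -0.5]
finger_gap: 0.0417
finger_force: 1.5
```

Call:
servo_tool(moves="0 0 0 0;0 0 0 0;0 0 0 0;0 0 0 0", hand=50)

```text
time_s: 42.35
ee_pos: [0.5801, 0.3089, 0.1215]
eef_rot: [0.629, 0.777, 0.0, 0.0]
force: [0.8, -0.4, 0.9]
finger_gap: 0.0687
finger_force: 0.3
```

Call:
servo_tool(moves="0 0 0 0;0 0 0 0;0 0 -10 0;0 0 -30 0;0 0 -50 0;0 0 -60 0;0 0 -60 0", hand=0)

```text
time_s: 43.05
ee_pos: [0.5807, 0.3092, 0.1842]
eef_rot: [0.629, 0.777, 0.002, 0.001]
force: [-0.3, 0.0, -0.0]
finger_gap: 0.0852
finger_force: 0.0
```

```bash
python3 - <<'E'
from h import *
s=img("scene"); chk(s,"green",-2)
go((659.5,-59.5,150,-3.7))
E
```

```text
pivot [463. 342.] tips [463. 352.] h-front [472. 315.] h-back [454. 347.] 
 green [(462, 313, 18, 28, 304), (407, 318, 81, 42, 436), (505, 367, 23, 13, 68)]
 board [(462, 313, 18, 28, 319), (407, 318, 81, 43, 466), (505, 367, 23, 13, 69)]
t 43.1 pos [580.3 309.  182.3] ang 12.06 gap 85.4 tilt -1.0000 F [-0.1 -0.2 -0.3]
  -> (659.5, -59.5, 150, -3.7) : -376.9 0.4 32.1 15.8
```

Green is seated too (front handle at 462–480, 313–341, as predicted). Now yellow.

Call:
servo_tool(moves="-45 0 0 1.5;-90 0 0 3;-135 0 0 5;-180 0 0 7;-225 0 0 9;-270 0 0 11;-310 0 0 13;-345 0.4 0 15.8;-370 0.4 0 15.8;-376.9 0.4 15 15.8;-376.9 0.4 32 15.8;-376.9 0.4 32 15.8")

```text
time_s: 44.3
ee_pos: [0.6569, -0.0582, 0.1434]
eef_rot: [0.729, 0.684, -0.002, -0.004]
force: [-0.7, -0.9, -0.3]
finger_gap: 0.0856
finger_force: 0.0
```

Call:
servo_tool(moves="0 0 0 0;0 0 20 0;0 0 45 0;0 0 65 0;0 0 80 0;0 0 84 0;0 0 84 0;0 0 84 0")

```text
time_s: 45.1
ee_pos: [0.6598, -0.0595, 0.0669]
eef_rot: [0.73, 0.684, 0.001, 0.001]
force: [0.4, -1.0, 0.3]
finger_gap: 0.0853
finger_force: 0.0
```

Call:
servo_tool(moves="0 0 0 0;0 0 0 0;0 0 0 0;0 0 0 0;0 0 0 0;0 0 0 0;0 0 0 0;0 0 0 0", hand=255)

```text
time_s: 45.9
ee_pos: [0.659, -0.0597, 0.0652]
eef_rot: [0.73, 0.684, -0.0, -0.0]
force: [0.0, 0.1, -1.9]
finger_gap: 0.0306
finger_force: 36.2
```

Call:
servo_tool(moves="0 0 -5 0;0 0 -15 0;0 0 -35 0;0 0 -60 0;0 0 -90 0;0 0 -95 0;0 0 -95 0;0 0 -95 0")

```text
time_s: 46.7
ee_pos: [0.6587, -0.0596, 0.159]
eef_rot: [0.73, 0.684, -0.0, -0.001]
force: [-0.9, 0.8, -1.6]
finger_gap: 0.0302
finger_force: 36.2
```

```bash
python3 - <<'E'
from h import *
go((590,260,162,12.1),(590,260,120,12.1))
s=img("scene")
print([tuple(map(int,b)) for b in blobs(s,*COL["yellow"],(225,170,320,310))])
q=r.read_state()["ee_pos"]; print(proj(s,q-[0,0,.007]))
E
```

```text
t 46.7 pos [658.7 -59.6 159. ] ang -3.74 gap 30.2 tilt -1.0000 F [-0.9  0.8 -1.6]
  -> (590, 260, 162, 12.1) : 314.5 -89.4 -2.8 -15.8
  -> (590, 260, 120, 12.1) : 314.5 -89.3 39.2 -15.8
[(254, 192, 12, 26, 192), (245, 202, 12, 36, 202), (258, 220, 8, 13, 41)]
[255.48283205 214.45540718]
```

Call:
servo_tool(moves="40 -11 -3 -2;80 -23 -3 -4;120 -34 -3 -6;160 -45 -3 -8;200 -57 -3 -10;240 -68 -3 -12;275 -78 -3 -14;300 -85 -3 -15.8;314.5 -89.4 -3 -15.8;314.5 -89.4 -3 -15.8;314.5 -89.4 -3 -15.8")

```text
time_s: 47.85
ee_pos: [0.5904, 0.2591, 0.1624]
eef_rot: [0.629, 0.777, -0.001, -0.0]
force: [-0.5, -1.1, -0.5]
finger_gap: 0.0308
finger_force: 36.2
```

Call:
servo_tool(moves="0 0 0 0;0 0 8 0;0 0 16 0;0 0 22 0;0 0 28 0;0 0 32 0;0 0 32 0")

```text
time_s: 48.55
ee_pos: [0.59, 0.2599, 0.1302]
eef_rot: [0.629, 0.777, -0.001, -0.0]
force: [-0.0, -0.1, -0.6]
finger_gap: 0.0306
finger_force: 36.2
```

```bash
python3 - <<'E'
from h import *
go((590,260,120,12.1))
E
```

```text
t 48.5 pos [590.  259.9 130.2] ang 12.06 gap 30.6 tilt -1.0000 F [-0.  -0.1 -0.6]
  -> (590, 260, 120, 12.1) : 0.1 0.1 10.2 -0.0
```

Call:
servo_tool(moves="0 0 3 0;0 0 6 0;0 0 10 0;0 0 10 0;0 0 10 0")

```text
time_s: 49.05
ee_pos: [0.5903, 0.26, 0.1211]
eef_rot: [0.629, 0.777, -0.0, -0.0]
force: [0.4, -0.0, -0.7]
finger_gap: 0.0307
finger_force: 36.2
```

Call:
servo_tool(moves="0 0 0 0;0 0 0 0;0 0 0 0", hand=130)

```text
time_s: 49.35
ee_pos: [0.5902, 0.26, 0.1213]
eef_rot: [0.629, 0.777, -0.0, -0.0]
force: [-1.3, -0.0, -0.7]
finger_gap: 0.0415
finger_force: 3.5
```

Call:
servo_tool(moves="0 0 0 0;0 0 0 0;0 0 0 0;0 0 0 0", hand=50)

```text
time_s: 49.75
ee_pos: [0.5906, 0.26, 0.1215]
eef_rot: [0.629, 0.777, 0.0, 0.0]
force: [0.7, -0.1, 0.3]
finger_gap: 0.0689
finger_force: 0.3
```

Call:
servo_tool(moves="0 0 0 0;0 0 0 0;0 0 -10 0;0 0 -30 0;0 0 -60 0;0 0 -90 0;0 0 -110 0;0 0 -110 0;0 0 -110 0", hand=0)

```text
time_s: 50.65
ee_pos: [0.5905, 0.2601, 0.2315]
eef_rot: [0.629, 0.777, 0.0, 0.0]
force: [0.3, -0.2, 0.2]
finger_gap: 0.0852
finger_force: 0.0
```

```bash
python3 - <<'E'
from h import *
s=img("scene"); t=img("top"); chk(s,"yellow",-52); chk(s,"green",-2)
print([tuple(map(int,b)) for b in blobs(s,*COL["blue"],(380,250,580,470),150)])
# mat: cover/shield outlines vs t=14.8 picture region: non-blue blobs on the mat
def obj(d):
    im=d["image"][200:325,385:520]; h=cv2.cvtColor(im,cv2.COLOR_RGB2HSV); m=cv2.inRange(h,(0,0,85),(179,70,255)); m=cv2.morphologyEx(m,cv2.MORPH_OPEN,np.ones((3,3)))
    k,l,st,ce=cv2.connectedComponentsWithStats(m); return [(st[i]+[385,200,0,0,0]).tolist() for i in range(1,k) if st[i,4]>200]
import pickle; print(obj(pickle.load(open("d1.pkl","rb"))[0]),"\n",obj(t)); go()
a=pickle.load(open("d1.pkl","rb"))[0]["image"].astype(int); df=np.abs(a-t["image"].astype(int)).max(2)[195:330,380:525]>40; print("changed px mat",df.sum())
b=pickle.load(open("d1.pkl","rb"))[1]["image"].astype(int); m=(np.abs(b-s["image"].astype(int)).max(2)>40)
for n,(x0,y0,x1,y1) in dict(mat=(155,140,330,245),cup=(120,190,200,290),bin=(195,225,315,360),box=(295,385,405,480),driver=(440,235,550,305),tape=(325,160,370,190)).items(): print(n,m[y0:y1,x0:x1].sum())
E
```

```text
pivot [431. 326.] tips [432. 336.] h-front [439. 299.] h-back [420. 330.] 
 yellow [(429, 296, 17, 28, 303), (418, 319, 22, 25, 275)]
 board [(462, 312, 18, 29, 329), (407, 318, 11, 7, 27), (437, 332, 51, 29, 384), (505, 367, 23, 13, 68)]
pivot [463. 342.] tips [463. 352.] h-front [472. 315.] h-back [454. 347.] 
 green [(462, 312, 18, 29, 311), (407, 318, 11, 7, 26), (437, 332, 51, 28, 360), (505, 367, 23, 13, 68)]
 board [(462, 312, 18, 29, 329), (407, 318, 11, 7, 27), (437, 332, 51, 29, 384), (505, 367, 23, 13, 68)]
[(497, 331, 20, 28, 326), (415, 350, 36, 33, 268), (489, 355, 16, 25, 277), (410, 377, 47, 28, 296), (461, 403, 48, 39, 309)]
[[385, 200, 135, 125, 8813], [435, 276, 42, 29, 1143]] 
 [[385, 200, 135, 125, 8807], [435, 276, 42, 29, 1139]]
t 50.8 pos [589.9 259.8 229.3] ang 12.06 gap 85.2 tilt -1.0000 F [-0.2  0.3 -0.2]
changed px mat 0
mat 173
cup 0
bin 3695
box 2788
driver 349
tape 770
```

```bash
python3 - <<'E'
from h import *
import pickle
s0=pickle.load(open("d0.pkl","rb"))[1]; s=img("scene")
for d in(s0,s): print("gold",[tuple(map(int,b)) for b in blobs(d,(20,150,60),(30,255,255),(295,380,410,480),100)],"red",[tuple(map(int,b)) for b in blobs(d,(0,150,60),(8,255,255),(430,220,560,310),50)])
E
```

```text
gold [(323, 401, 54, 44, 1336)] red [(447, 240, 51, 36, 684)]
gold [(323, 401, 54, 44, 1345)] red [(447, 240, 51, 37, 686)]
```

Nothing else has moved; handing in.

```bash
python3 -c "
from rig import r
print(r.job_done())"
```

```text
the job is handed in; nothing more can be done
None
```

The job is handed in at about 51 s: the cover and shield lie flat on the mat, the board leans on the easel's ledge, and all three clips present (blue, green, yellow) are over its top edge. The last clip, the board's final seating and the undisturbed bench were checked only by image code, since my 14 pictures were used up, and the judge returned no verdict.

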